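# Put the ink tin in the bench locker and latch the door

## Robot

A 7-joint arm with a two-finger parallel gripper is mounted at the origin on the work surface; the furniture and walls round the work are solid. World frame = base frame: x ahead of the robot, y to its left, z up, the work surface at z = 0. Lengths are in m, angles in rad, forces in N, time in s.
With the tool pointing down it reaches from about 0.35 to 0.9 m from the base axis. Payload 8.1 kg.
Tool frame: the origin (TCP) lies at the centre of the arm's flange, where the gripper is bolted on; the fingertips stand 178 mm ahead of it and the grasp point (between the pads) lies 159 mm ahead of it; z points along the fingers, y is the line along which they close (so a half turn about z gives the same grasp; the last joint's range is limited). The gripper opens to 92 mm and grips with 3 to 60 N. Pads are 19 mm wide; open, the fingers measure 130 mm over their backs; the gripper's body (75 mm by 190 mm) begins 47 mm behind the grasp point.
Start: joints at [1.105, 0.434, 0.025, 1.573, -0.012, 1.134, -0.075], TCP at [0.222, -0.584, 0.405] pointing down, gripper open.
Joint ranges: [-2.62, 2.62], [-0.44, 2.09], [-1.27, 1.32], [0.08, 2.57], [-1.32, 4.46], [0.12, 2], [-2.74, 2.74]. Speed limits (rad/s): [2.22, 2.22, 3.01, 3.01, 3.14, 3.14, 3.14].

## Interface

Orientations are given as a rotation vector (axis times angle).
In Python, from cell import arm gives the robot as it stands. The module is installed in compiled form; this text tells all that it offers.
- The arm moves only by the shell command python3 -m inch 'ROWS' [FORCE]. ROWS is text: rows parted by semicolons, each of 5 numbers parted by spaces: the shift along the tool's x, y, z in m, then the turn about the tool's z in rad, then the finger opening in m, from 0 to 0.0918. In form: x y z roll fingers; .... A call has 1 to 5 rows; each row is the pose to reach, as a shift and turn from the pose commanded when the call began, along the tool's axes at that moment; what a row does not reach only later rows make up. A row lasts 1/10 s, in which the tool goes at most 50 mm and 8.59 degrees, less where a joint would pass 70% of its speed; a pose out of reach is approached as far as the arm can. A call with a gripper value outside its range is refused whole. The fingers move at their own pace and stop on an object; FORCE is the grip in N (left out, the last holds). Time passes only in rows, so rows that repeat a pose let the fingers close. It gives the time, the measured TCP pose, the force, the opening and the grip force at its end, in the units of the state.
- arm.observe(): the state, without advancing time (a new reading comes with each control period).
- arm.get_image(name): name is "scene" or "top"; returns the picture (480x640x3 uint8, red, green, blue); there is no depth.
- arm.get_calibration(name): a dict with "intrinsics" (3x3 intrinsics, pixels), "pose" (4x4, takes a point from camera to world coordinates). Camera axes: x right, y up, looking along -z (the intrinsics and any distortion apply to the point x, -y, -z); pixel columns grow to the right and rows downward; lengths in m; the calibration is good to about 2 mm. A picture is of the moment at which its call begins. get_calibration takes no time and is no camera call.
- arm.sign_off(): hands the job in; it is judged then, once.
Trained networks look in the newest picture that a camera, given by its name, has taken for a name from the list of things; names that differ only in an ending like _2 or _b are one class to them, and where a whole thing is asked for, a point or a joint stands for the part that bears it (a point fixed in the world has none). Each returns a list of dicts, best first, with "conf" (0 to 1); they miss things now and then, are a little off and sometimes report something else, mostly with a low value. They report only what shows in the picture. A call takes as long as a camera call.
- arm.look_for(camera, query): "point" ([row, column] in pixels, amid what is visible of it).
- arm.silhouettes(camera, query): "region" (480x640 bool, what is visible of it) and "point" ([row, column] in pixels, amid what is visible of it).
- arm.place_of(camera, query): "point" ([row, column] in pixels: a listed point, or the origin of a listed thing).
The state is a dict: "clock": time; "joints": joint angles; "dq": joint speeds; "joint_efforts": joint torques, N m; "position": TCP position; "ee_rot": TCP orientation; "force": force on the tool from outside, world axes, zero at the start; "ft_torque": the same for the moment, N m; "width": opening from 0.0 (shut) to 1.0 (fully open); "gripper_force": force on a finger pad.
Only numpy, scipy, OpenCV 4.12 (cv2) and the standard library are available. Lean on these libraries where they do the work, as an engineer would, in place of code of your own. Each camera call takes 0.05 s, during which the arm holds its last target. There are 200 camera calls.

## Task

Put the smaller of the two round ink tins away in the low plywood locker, then push the locker's door shut until its sprung tongue snaps in behind the strike and holds the door. Keep the tin upright and leave the other things on the bench where they are.

Things in the scene. Friction and masses are not known exactly. Their poses are not given: they have to be found in the camera images.
- tin_mid (a point): Centre, half-way up, of the smaller round ink tin: lidded, white with black smears, 99 mm across, 44 mm high, 0.3 kg, loose, standing on the bench in front of the locker's doorway. Too wide for most grippers; it slides when pushed low on its side.
- locker: Low plywood locker fixed to the bench, 152 mm wide, 145 deep, 80 high, no floor or sill. Origin: middle of the doorway at bench level; x points into the locker, y to the hinge side, z up; the doorway looks to -x, roughly the robot's right (world -y). Inside: x 0 to 135, y -66 to +66, 70 high; its top is open for the first 35 mm behind the doorway (room for fingers).
- door (a joint): Hinge of the upright plywood door, rad: 0 shut, 1.57 straight out, up to 1.9. Starts open, stays where left. Panel 143 mm wide, 4 to 66 mm above the bench, 12 thick, no handle: push its outer face. In the last 8 mm the buffer pushes back with 1 to 2 N; the tongue needs 5 to 10 N near the free edge to pass the strike. Unlatched it springs ajar; latched it rests at 0.01 to 0.02.
- door_hinge (a point): On the hinge pin (upright), 35 mm above the bench; in the locker's frame x = -8, y = +76 mm. Its axes turn with the door: its -y runs along the panel to the free edge at 146 mm, its -x points out of the outer face, which lies 6 mm from the pin in that direction.
- door_push (a point): Point on the door's outer face where it is well pushed: 115 mm from the hinge pin, 31 mm from the free edge, 35 mm above the bench. Axes as door_hinge.
- tongue (a joint): Sprung sloped steel tongue in the door's free edge, m: 0 fully out, 0.011 pushed fully into the door. It stands 13 mm out of the edge; the strike bar pushes it in about 8 mm as the door closes, then it springs out again behind the bar (back to about 0).
- big_tin: Bystander: larger round ink tin, 119 mm across, 50 mm high; origin at the centre of its underside.
- stone: Bystander: grey whetstone lying flat, 50 x 150 x 25 mm, long along its y axis; origin at the centre of its underside.
- jar: Bystander: amber jar with black lid, 58 mm across, 76 mm high; origin at the centre of its underside.
- strike_bar (a point): Middle of the upright strike bar, 7 mm thick, 35 mm up; in the locker's frame x = -18.5, y = -79 mm. Behind it a steel post, 70 mm high, stands beside the doorway at y -98 to -86, reaching out to x = -28 mm. Axes as the locker's. A rubber buffer, sprung along x, sticks 10 mm out of the wall's front at y = -68, 55 mm up.

How it is judged:
On the way, in this order (a step that is already met when the one before it is completed fails the run):
1. the smaller tin stands in the locker (its centre at least 30 mm behind the doorway) and the door is not yet shut (x of tin_mid in the frame of locker above 0.03 m and value of joint door above 0.2 rad), for 0.1 s.
2. the door is shut and its tongue has sprung out behind the strike (value of joint door below 0.035 rad and value of joint tongue below 0.002 m), for 0.2 s.
At the end, for the whole second after the job is handed in: The door is shut (within 0.035 rad) and held by its tongue, which has sprung out again (within 2 mm of fully out); the smaller tin stands upright (within 0.1 rad), at rest, wholly inside the locker (its centre 44 to 100 mm behind the doorway, within 30 mm of the middle) (all of step 2 and x of tin_mid in the frame of locker between 0.044 and 0.1 m and y of tin_mid in the frame of locker between -0.03 and 0.03 m and angle between tin_mid's own z axis and vertical below 0.1 rad and linear speed of tin below 0.02 m/s); the robot touches nothing.
It fails at once if the smaller tin is tipped by more than 0.5 rad (angle between tin_mid's own z axis and vertical above 0.5 rad).
It fails at once if the larger tin, the whetstone or the jar is moved by more than 20 mm (distance of any of big_tin, stone, jar from where it was at the start of the episode above 0.02 m).
It also fails if it takes over 64 s, if anything falls off the work surface, if the arm or the gripper's body presses on something with over 40 N, if the wrist force passes 120 N, or if a joint passes its speed limit or range.

## Working session

There is one attempt and no reset: what is moved stays moved. The work goes in short steps, Python scripts to look and compute and a shell command to move; the robot and the scene stay as the last step left them, time stands still between calls to the robot, and variables do not carry over. Pictures are saved under pics/ and viewed, at most 10 in all, crops included, and the job is handed in when it is done.

```bash
mkdir -p pics; cat > h.py <<'E'
import numpy as np, cv2
from cell import arm
from scipy.spatial.transform import Rotation as R
def ray(cam,p):
    c=arm.get_calibration(cam);K=np.array(c["intrinsics"]);T=np.array(c["pose"])
    d=np.linalg.inv(K)@[p[1],p[0],1]; d=T[:3,:3]@[d[0],-d[1],-d[2]]
    return T[:3,3],d
def at(cam,p,z):
    o,d=ray(cam,p); return o+d*(z-o[2])/d[2]
def proj(cam,P):
    c=arm.get_calibration(cam);K=np.array(c["intrinsics"]);T=np.array(c["pose"])
    q=T[:3,:3].T@(np.array(P)-T[:3,3]); u=K@[q[0],-q[1],-q[2]]; return u[:2]/u[2]
E
python3 - <<'E'
from h import *
np.set_printoptions(precision=4,suppress=True)
print(arm.observe())
for cam in("top","scene"):
    cv2.imwrite(f"pics/{cam}0.png",arm.get_image(cam)[:,:,::-1])
    for q,z in(("tin_mid",.022),("locker",0),("door_hinge",.035),("door_push",.035),("strike_bar",.035),("big_tin",0),("stone",0),("jar",0)):
        for r in arm.place_of(cam,q)[:2]: print(cam,q,np.round(r["conf"],2),np.round(r["point"]),at(cam,r["point"],z))
E
```

```text
{'clock': 0.0, 'joints': array([ 1.1054,  0.4353,  0.025 ,  1.5741, -0.0116,  1.134 , -0.0751]), 'dq': array([ 0.0005, -0.0003,  0.001 ,  0.0014,  0.0018,  0.    ,  0.0003]), 'joint_efforts': array([ -0.0011, -66.7858,   0.9843, -31.4459,  -0.0607,   0.0428,
         0.0001]), 'position': array([ 0.2217, -0.5841,  0.4039]), 'ee_rot': array([-3.0885, -0.5664,  0.0006]), 'force': array([0.3454, 0.5691, 0.082 ]), 'ft_torque': array([-0.046 ,  0.0074, -0.0141]), 'gripper_force': 0.0, 'width': 0.9987457971124633}
top tin_mid 0.56 [233. 350.] [ 0.544  -0.0688  0.022 ]
top locker 0.65 [283. 317.] [ 0.4456 -0.0044  0.    ]
top locker 0.25 [327. 194.] [0.3563 0.2405 0.    ]
top door_hinge 0.85 [265. 258.] [0.4779 0.1097 0.035 ]
top door_push 0.76 [279. 315.] [ 0.4518 -0.0015  0.035 ]
top strike_bar 0.92 [186. 281.] [0.6339 0.0669 0.035 ]
top strike_bar 0.54 [233. 351.] [ 0.5426 -0.0692  0.035 ]
top big_tin 0.68 [302. 422.] [ 0.4085 -0.2112  0.    ]
top stone 0.75 [217. 444.] [ 0.5785 -0.2579  0.    ]
top jar 0.63 [329. 191.] [0.3513 0.247  0.    ]
scene tin_mid 0.86 [238. 325.] [ 0.5527 -0.0624  0.022 ]
scene locker 0.93 [284. 260.] [0.5529 0.0996 0.    ]
scene locker 0.49 [280. 340.] [ 0.4623 -0.0246  0.    ]
scene door_hinge 0.9 [300. 280.] [0.475  0.1083 0.035 ]
scene door_push 0.97 [281. 341.] [ 0.4395 -0.0071  0.035 ]
scene strike_bar 0.84 [243. 247.] [0.6291 0.075  0.035 ]
scene big_tin 0.6 [252. 421.] [ 0.4122 -0.2057  0.    ]
scene stone 0.81 [202. 383.] [ 0.5708 -0.255   0.    ]
scene jar 0.91 [409. 255.] [0.353  0.2494 0.    ]
```

View pics/top0.png

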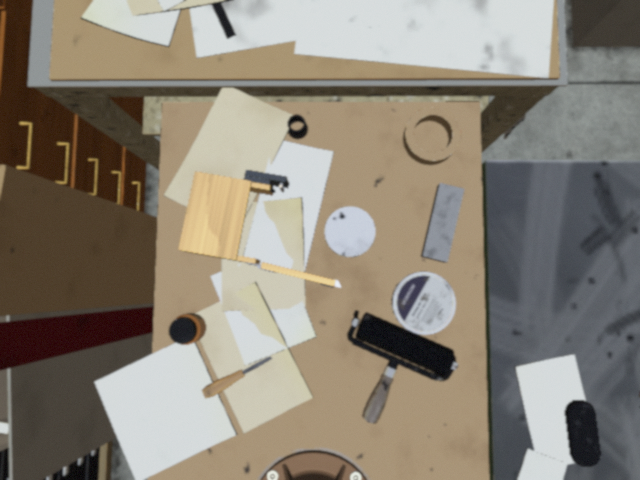

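View pics/scene0.png

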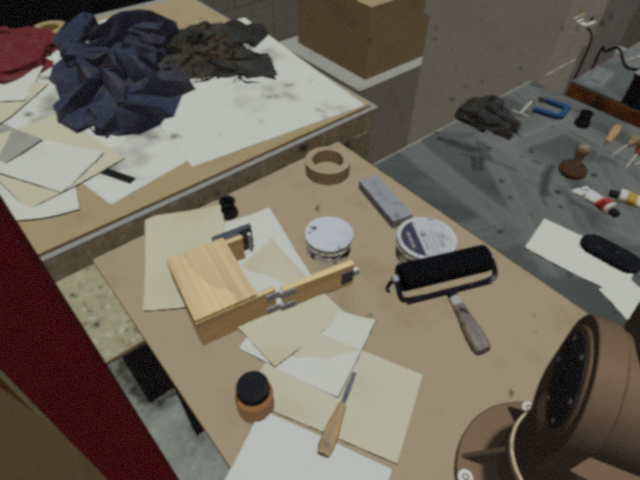

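The top picture shows the white tin at about row 231, col 350, with the locker to its left (front edge from (178,250) to (258,237)). The door stands straight out from (262,258) to (284,338). Big tin, stone and jar are clear of the push path.

```bash
cat >> h.py <<'E'
from scipy.optimize import least_squares
def fit_tin(cams=("top","scene"),g=(.549,-.066)):
    a=np.linspace(0,2*np.pi,40); obs={}
    for c in cams:
        arm.get_image(c); s=arm.silhouettes(c,"tin_mid")
        if s and s[0]["conf"]>.4:
            r=s[0]["region"]; obs[c]=np.argwhere(r).mean(0)[::-1]; print(c,s[0]["conf"],r.sum())
    def cen(c,p):
        P=[proj(c,[p[0]+.0495*np.cos(t),p[1]+.0495*np.sin(t),z]) for t in a for z in(0,.044)]
        m=cv2.moments(cv2.convexHull(np.float32(P))); return np.array([m["m10"],m["m01"]])/m["m00"]
    for cs in [[c] for c in obs]+([list(obs)] if len(obs)>1 else []):
        s=least_squares(lambda p:np.concatenate([cen(c,p)-obs[c] for c in cs]),g,diff_step=1e-3); print(cs,s.x,np.round(s.fun,1))
    return s.x
def loc(yaw,O,l): 
    return np.array(O)+np.array([[np.cos(yaw),-np.sin(yaw)],[np.sin(yaw),np.cos(yaw)]])@l
E
python3 - <<'E'
from h import *
np.set_printoptions(precision=4,suppress=True)
t=fit_tin()
# joint fit of locker pose + door angle
L=[]
for c in("top","scene"):
    arm.get_image(c)
    for q in("locker","door_hinge","door_push","strike_bar"):
        r=arm.place_of(c,q)[:1]
        if r and r[0]["conf"]>.7: L.append((c,q,r[0]["point"]))
def pts(v):
    x,y,w,th=v; d=np.array([-np.sin(th),-np.cos(th)]); n=np.array([-np.cos(th),np.sin(th)]); h=np.array([-.008,.076])
    f=lambda l,z:[*loc(w,(x,y),l),z]
    return dict(locker=f([0,0],0),door_hinge=f(h,.035),door_push=f(h+.115*d+.006*n,.035),strike_bar=f([-.0185,-.079],.035))
def res(v):
    P=pts(v); return np.concatenate([proj(c,P[q])-np.array(p)[::-1] for c,q,p in L])
s=least_squares(res,[.554,.1025,1.4,1.6],loss="soft_l1")
print(s.x); print([(c,q,np.round(r,1)) for (c,q,_),r in zip(L,res(s.x).reshape(-1,2))])
x,y,w,th=s.x; R2=np.array([[np.cos(w),-np.sin(w)],[np.sin(w),np.cos(w)]])
print("tin in locker",R2.T@(t-[x,y]))
E
```

```text
top 0.75 2130
scene 0.68 1879
['top'] [ 0.5456 -0.0657] [-0.  0.]
['scene'] [ 0.5441 -0.0667] [0. 0.]Traceback (most recent call last):
  File "<stdin>", line 3, in <module>
  File "h.py", line 24, in fit_tin
    s=least_squares(lambda p:np.concatenate([cen(c,p)-obs[c] for c in cs]),g,diff_step=1e-3); print(cs,s.x,np.round(s.fun,1))
    return func(*args, **kwargs)
    result = trf(vector_fun.fun, vector_fun.jac, x0, f0, J0, lb, ub, ftol, xtol,
                 gtol, max_nfev, x_scale, loss_function, tr_solver,
                 tr_options.copy(), verbose, callback=callback_wrapped)
    return trf_no_bounds(
        fun, jac, x0, f0, J0, ftol, xtol, gtol, max_nfev, x_scale,
        loss_function, tr_solver, tr_options, verbose, callback=callback)
    f_new = fun(x_new)
    self._update_fun()
    ~~~~~~~~~~~~~~~~^^
    self.f = self.fun_wrapped(xp_copy(self.x))
             ~~~~~~~~~~~~~~~~^^^^^^^^^^^^^^^^^
    return np.atleast_1d(self.fun(x))
                         ~~~~~~~~^^^
    return self.f(x, *self.args, **self.kwargs)
           ~~~~~~^^^^^^^^^^^^^^^^^^^^^^^^^^^^^^
  File "h.py", line 24, in <lambda>
    s=least_squares(lambda p:np.concatenate([cen(c,p)-obs[c] for c in cs]),g,diff_step=1e-3); print(cs,s.x,np.round(s.fun,1))
                                             ~~~^^^^^
  File "h.py", line 21, in cen
    P=[proj(c,[p[0]+.0495*np.cos(t),p[1]+.0495*np.sin(t),z]) for t in a for z in(0,.044)]
       ~~~~^^^^^^^^^^^^^^^^^^^^^^^^^^^^^^^^^^^^^^^^^^^^^^^^^
  File "h.py", line 11, in proj
    c=arm.get_calibration(cam);K=np.array(c["intrinsics"]);T=np.array(c["pose"])
ValueError: time passes only in moves, steps and waits
```

```bash
python3 -m inch '0 0 0 -0.149 0.05;0 0 0 -0.298 0.05;0 0 0 -0.447 0.05;0 0 0 -0.596 0.05;0 0 0 -0.745 0.05' 20
```

```text
clock: 1.6
position: [0.2218, -0.5843, 0.4047]
ee_rot: [2.667, 1.661, -0.0]
force: [-0.5, 0.2, -0.8]
width: 0.614
gripper_force: 0.0
```

```bash
sed -i 's/arm.get_calibration(cam)/cal(cam)/' h.py; sed -i '3a import functools\n@functools.cache\ndef cal(c): return arm.get_calibration(c)' h.py
python3 - <<'E'
from h import *
np.set_printoptions(precision=4,suppress=True)
t=np.array([.5449,-.0662])
L=[]
for c in("top","scene"):
    arm.get_image(c)
    for q in("locker","door_hinge","door_push","strike_bar"):
        r=arm.place_of(c,q)[:1]
        if r and r[0]["conf"]>.7: L.append((c,q,r[0]["point"]))
def pts(v):
    x,y,w,th=v; d=np.array([-np.sin(th),-np.cos(th)]); n=np.array([-np.cos(th),np.sin(th)]); h=np.array([-.008,.076])
    f=lambda l,z:[*loc(w,(x,y),l),z]
    return dict(locker=f([0,0],0),door_hinge=f(h,.035),door_push=f(h+.115*d+.006*n,.035),strike_bar=f([-.0185,-.079],.035))
def res(v):
    P=pts(v); return np.concatenate([proj(c,P[q])-np.array(p)[::-1] for c,q,p in L])
s=least_squares(res,[.554,.1025,1.4,1.6],loss="soft_l1")
print(s.x); print([(c,q,np.round(r,1)) for (c,q,_),r in zip(L,res(s.x).reshape(-1,2))])
x,y,w,th=s.x; R2=np.array([[np.cos(w),-np.sin(w)],[np.sin(w),np.cos(w)]])
print("tin in locker",R2.T@(t-[x,y])); print("push",pts(s.x)["door_push"])
# overlay locker outline for checking
im=arm.get_image("top")[:,:,::-1].copy()
for z,col in((0.08,(0,0,255)),):
    c=np.int32([proj("top",[*loc(w,(x,y),l),z])*1 for l in([0.035,-.076],[.145,-.076],[.145,.076],[.035,.076])]); cv2.polylines(im,[c],True,col)
cv2.polylines(im,[np.int32([proj("top",[t[0]+.0495*np.cos(a),t[1]+.0495*np.sin(a),.044]) for a in np.linspace(0,6.28,40)])],True,(0,0,255))
for v in pts(s.x).values(): cv2.circle(im,tuple(np.int32(proj("top",v))),2,(0,255,0),-1)
cv2.imwrite("pics/o.png",cv2.resize(im[140:320,150:400],None,fx=3,fy=3))
E
```

```text
[0.5547 0.0993 1.4054 1.6   ]
[('top', 'door_hinge', array([-0.,  3.])), ('top', 'strike_bar', array([-0.3,  1.5])), ('scene', 'locker', array([-0.3, -0.8])), ('scene', 'door_hinge', array([-0.5, -1.3])), ('scene', 'strike_bar', array([-0.1, -0.8]))]
tin in locker [-0.1649 -0.0176]
push [np.float64(0.4503156694871846), np.float64(-0.007740922351819668), 0.035]
```

View pics/o.png

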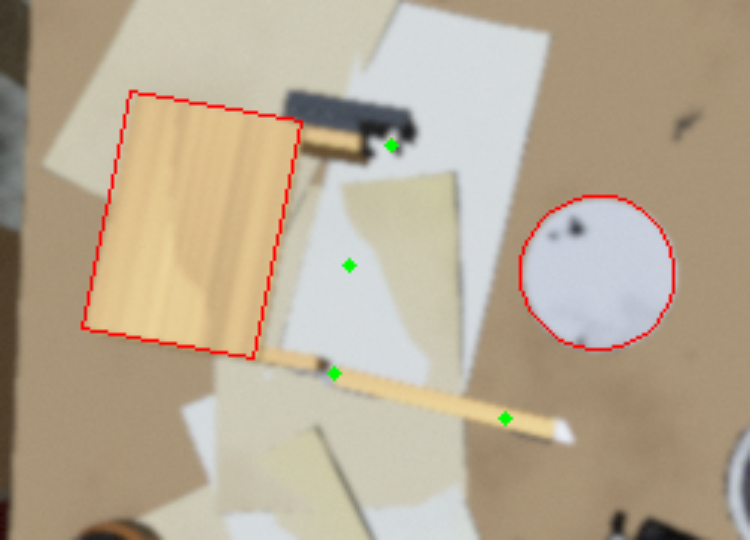

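The overlay matches the image: locker outline, tin rim, hinge and strike all line up. Next I move to behind the tin.

```bash
python3 -m inch '0.045 0.007 0 -0.12 0.05;0.09 0.014 0 -0.24 0.05;0.135 0.021 0 -0.369 0.05;0.18 0.028 0 -0.369 0.05;0.225 0.036 0 -0.369 0.05'; python3 -c "
from h import *
r=R.from_rotvec(arm.observe()['ee_rot']).as_matrix();p=arm.observe()['position'];print(r, r.T@(np.array([.538,-.141,.202])-p))"
```

```text
clock: 2.65
position: [0.3551, -0.3976, 0.405]
ee_rot: [2.324, 2.113, -0.0]
force: [0.8, -0.9, 0.7]
width: 0.546
gripper_force: 0.0
[[ 9.46411263e-02  9.95511419e-01  2.68314546e-04]
 [ 9.95511380e-01 -9.46410109e-02 -4.14344775e-04]
 [-3.87091395e-04  3.06324240e-04 -9.99999878e-01]] [0.27278795 0.15769444 0.2028975 ]
```

```bash
python3 -m inch '0.04 0.023 0 0 0.05;0.08 0.046 0 0 0.05;0.12 0.069 0 0 0.05;0.16 0.092 0 0 0.05;0.2 0.115 0 0 0.05'; python3 -m inch '0.037 0.021 0.01 0 0.05;0.073 0.042 0.04 0 0.05;0.073 0.043 0.08 0 0.05;0.073 0.043 0.12 0 0.05;0.073 0.043 0.12 0 0.05'; python3 -c "
from h import *
r=R.from_rotvec(arm.observe()['ee_rot']).as_matrix();p=arm.observe()['position'];print(r.T@(np.array([.538,-.141,.202])-p))"
```

```text
clock: 3.15
position: [0.4886, -0.2092, 0.405]
ee_rot: [2.324, 2.113, 0.0]
force: [0.3, -0.9, -0.4]
width: 0.544
gripper_force: 0.0
clock: 3.65
position: [0.5355, -0.1417, 0.2803]
ee_rot: [-2.318, -2.11, 0.008]
force: [-1.7, -0.9, 0.7]
width: 0.544
gripper_force: 0.0
[0.00088155 0.00308321 0.07822852]
```

```bash
python3 -m inch '0.001 0.003 0.03 0 0.05;0.001 0.003 0.06 0 0.05;0.001 0.003 0.078 0 0.05;0.001 0.003 0.078 0 0.05'; python3 -m inch '0.01 0 0 0 0.05;0.02 0 0 0 0.05;0.03 0 0 0 0.05;0.04 0 0 0 0.05;0.05 0 0 0 0.05'; python3 - <<'E'
from h import *
p=arm.observe()['position'];print(p,arm.observe()['ee_rot']);fit_tin(("scene","top"))
cv2.imwrite("pics/a.png",arm.get_image("scene")[:,:,::-1])
E
```

```text
clock: 4.05
position: [0.5403, -0.1419, 0.2064]
ee_rot: [-2.323, -2.112, 0.002]
force: [-0.2, 0.3, -0.3]
width: 0.543
gripper_force: 0.0
clock: 4.55
position: [0.5457, -0.0916, 0.208]
ee_rot: [2.322, 2.112, 0.0]
force: [-0.4, -5.8, 5.2]
width: 0.545
gripper_force: 2.8
[ 0.54568744 -0.09157388  0.20797416] [2.32221979e+00 2.11223856e+00 1.77487626e-04]
scene 0.65 1948
top 0.88 1304
['scene'] [ 0.55170904 -0.04231303] [ 0. -0.]
['top'] [ 0.54946244 -0.02282327] [-0.  0.]
['scene', 'top'] [ 0.54889381 -0.03083599] [-3.5  3.4  4.1  0.3]
```

View pics/a.png

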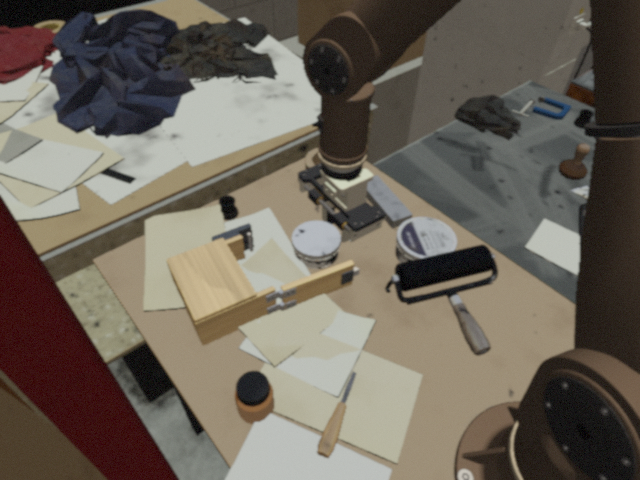

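The tin (now about row 238, col 317 in the scene view) is upright and moving ahead of the fingers. The force is higher than expected, so I check it at rest before pushing on.

```bash
python3 -m inch '0 0 0 0 0.05;0 0 0 0 0.05'; python3 -m inch '0.012 0 0.003 0 0.05;0.024 0 0.003 0 0.05;0.036 0 0.003 0 0.05;0.048 0 0.003 0 0.05;0.06 0 0.003 0 0.05'
```

```text
clock: 5.0
position: [0.5452, -0.0918, 0.2067]
ee_rot: [-2.324, -2.114, 0.0]
force: [-0.2, -1.2, 0.5]
width: 0.541
gripper_force: 0.0
clock: 5.5
position: [0.5509, -0.0311, 0.2037]
ee_rot: [-2.323, -2.115, 0.001]
force: [0.4, -3.3, 1.4]
width: 0.547
gripper_force: 2.7
```

```bash
python3 -m inch '0.012 -0.001 0.001 0 0.05;0.024 -0.002 0.001 0 0.05;0.036 -0.003 0.001 0 0.05;0.048 -0.003 0.001 0 0.05;0.06 -0.003 0.001 0 0.05'; python3 -m inch '0.012 0 0 0 0.05;0.024 0 0 0 0.05;0.036 0 0 0 0.05;0.048 0 0 0 0.05;0.048 0 0 0 0.05'; python3 - <<'E'
from h import *
p=arm.observe()['position'];print(p);fit_tin(("scene","top"))
cv2.imwrite("pics/b.png",arm.get_image("scene")[120:360,120:440,::-1].repeat(2,0).repeat(2,1))
E
```

```text
clock: 6.0
position: [0.5536, 0.0284, 0.203]
ee_rot: [2.323, 2.113, -0.001]
force: [-1.1, -7.0, 5.8]
width: 0.541
gripper_force: 4.1
clock: 6.5
position: [0.5579, 0.0785, 0.2029]
ee_rot: [-2.32, -2.117, -0.002]
force: [-0.1, 0.4, -0.0]
width: 0.548
gripper_force: 0.0
[0.55794321 0.07850889 0.20288559]
scene 0.75 584
['scene'] [0.56820723 0.10227104] [-0.  0.]
```

View pics/b.png

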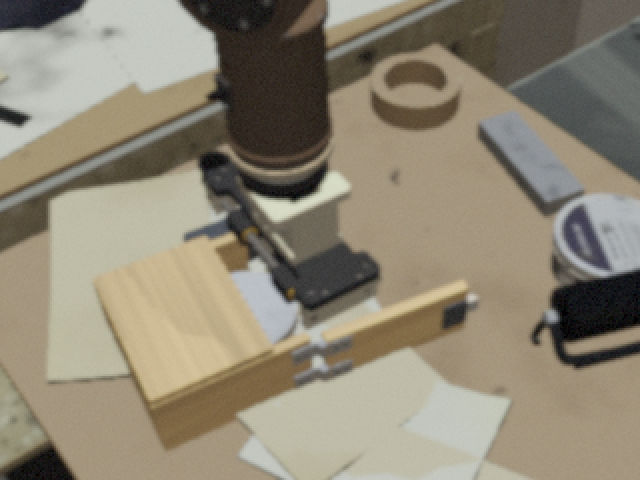

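The picture shows the tin flat, half through the doorway, and the gripper body clear of the locker roof and door. I push the last 38 mm slowly, then back out.

```bash
python3 -m inch '0.01 0 0 0 0.05;0.02 0 0 0 0.05;0.03 0 0 0 0.05;0.036 0 0 0 0.05;0.039 0 0 0 0.05'; python3 -m inch '0 0 0 0 0.05;-0.03 0 0 0 0.05;-0.06 0 0 0 0.05;-0.06 0 -0.05 0 0.03;-0.06 0 -0.1 0 0.0'; python3 - <<'E'
from h import *
p=arm.observe()['position'];print(p);fit_tin(("scene","top"),(.566,.168))
E
```

```text
clock: 7.25
position: [0.5616, 0.1159, 0.2027]
ee_rot: [-2.322, -2.116, -0.0]
force: [0.3, -2.5, -0.9]
width: 0.545
gripper_force: 1.0
clock: 7.75
position: [0.5555, 0.0534, 0.3028]
ee_rot: [-2.324, -2.111, 0.004]
force: [1.5, 1.3, -0.0]
width: 0.418
gripper_force: 0.0
[0.555488   0.05339039 0.3028117 ]Traceback (most recent call last):
  File "<stdin>", line 2, in <module>
  File "h.py", line 28, in fit_tin
    return s.x
           ^^^
AttributeError: 'list' object has no attribute 'x'
```

```bash
cat > path.py <<'E'
from h import *
O=(.5547,.0993);W=1.4054
def center(th,over=0,r=.115,yaw=None):
    d=np.array([-np.sin(th),-np.cos(th)]); n=np.array([-np.cos(th),np.sin(th)])
    c,s=np.cos(yaw-W),np.sin(yaw-W)
    h=.0095*abs(n@[c,s])+.019*abs(n@[s,-c])
    return loc(W,O,np.array([-.008,.076])+r*d+(.006+h-over)*n)
if __name__=="__main__":
    np.set_printoptions(precision=4,suppress=True)
    m=R.from_rotvec(arm.observe()['ee_rot']).as_matrix();p=arm.observe()['position']
    yaw=np.arctan2(m[1,0],m[0,0]); print("yaw",yaw,"roll to locker",yaw-W)
    yaw=W
    tx=np.array([np.cos(yaw),np.sin(yaw)]);ty=np.array([tx[1],-tx[0]])
    yc=np.arctan2(m[1,0],m[0,0]);cx=np.array([np.cos(yc),np.sin(yc)]);cy=np.array([cx[1],-cx[0]])
    st=center(1.9,-.012,yaw=yaw);print("start",st,"shift",cx@(st-p[:2]),cy@(st-p[:2]),p[2]-.203)
    for th in np.arange(1.8,-.01,-.1):
        q=center(th,yaw=yaw)-st; print(round(th,2),np.round([tx@q,ty@q],3))
E
python3 path.py
```

```text
yaw 1.476144065980632 roll to locker 0.07074406598063199
start [0.3895 0.0212] shift -0.0492413061446518 -0.16307657038485285 0.10121098213698071
1.8 [-0.01   0.022]
1.7 [-0.014  0.033]
1.6 [-0.018  0.046]
1.5 [-0.02   0.057]
1.4 [-0.022  0.068]
1.3 [-0.022  0.079]
1.2 [-0.021  0.09 ]
1.1 [-0.019  0.102]
1.0 [-0.015  0.113]
0.9 [-0.011  0.125]
0.8 [-0.005  0.135]
0.7 [0.003 0.146]
0.6 [0.011 0.155]
0.5 [0.02  0.164]
0.4 [0.031 0.171]
0.3 [0.042 0.178]
0.2 [0.055 0.183]
0.1 [0.067 0.187]
-0.0 [0.081 0.189]
```

```bash
python3 -m inch '-0.012 -0.04 0 0.07 0;-0.025 -0.08 0 0.07 0;-0.037 -0.12 0 0.07 0;-0.049 -0.163 0 0.07 0;-0.049 -0.163 0 0.07 0'; python3 - <<'E'
from h import *
print(arm.observe()["position"]);s=fit_tin(("scene",),(.566,.168))
print(loc(-1.4054,(0,0),s-np.array([.5547,.0993])))
arm.get_image("top")
for c in("scene","top"):
    for r in arm.place_of(c,"door_push")[:1]: print(c,r["conf"],at(c,r["point"],.035))
cv2.imwrite("pics/c.png",arm.get_image("scene")[120:420,120:520,::-1].repeat(2,0).repeat(2,1))
E
```

```text
clock: 8.45
position: [0.3828, 0.02, 0.3007]
ee_rot: [-2.394, -2.03, 0.013]
force: [1.1, 0.4, 0.2]
width: 0.009
gripper_force: 0.0
[0.38284318 0.02000286 0.30072651]Traceback (most recent call last):
  File "<stdin>", line 2, in <module>
  File "h.py", line 28, in fit_tin
    return s.x
           ^^^
AttributeError: 'list' object has no attribute 'x'
```

```bash
python3 - <<'E'
from h import *
for c in("scene","top"):
    im=arm.get_image(c)[:,:,::-1]
    for r in arm.place_of(c,"door_push")[:1]: print(c,r["conf"],at(c,r["point"],.035))
    for r in arm.place_of(c,"tin_mid")[:2]: print(c,r["conf"],r["point"],at(c,r["point"],.022))
    cv2.imwrite(f"pics/c_{c}.png",im[120:420,120:520].repeat(2,0).repeat(2,1))
E
```

```text
scene 0.64 [ 0.44070301 -0.00195478  0.035     ]
top 0.54 [ 0.45468026 -0.00185903  0.035     ]
top 0.71 [219.7, 232.3] [0.56834601 0.16480692 0.022     ]
```

View pics/c_scene.png

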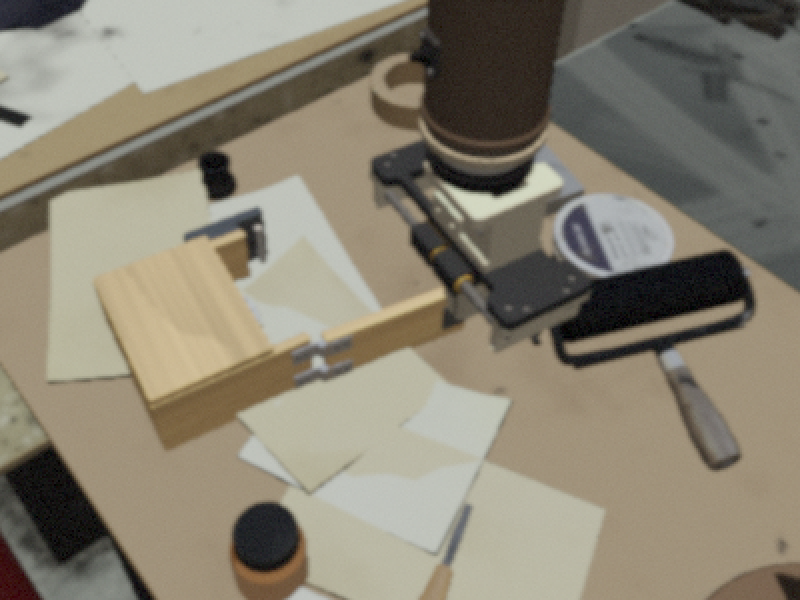

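The tin is in the locker; only a sliver of white shows at the roof edge. The door is still open and the gripper is above the outer side. Descending.

```bash
python3 -m inch '0 0.004 0.03 0 0;0 0.006 0.06 0 0;0 0.006 0.09 0 0;0 0.006 0.098 0 0;0 0.006 0.098 0 0'; python3 path.py | head -2
```

```text
clock: 9.35
position: [0.395, 0.0207, 0.2039]
ee_rot: [-2.394, -2.032, 0.003]
force: [-0.9, -0.1, 0.2]
width: 0.004
gripper_force: 0.0
yaw 1.4074025615348367 roll to locker 0.0020025615348366888
start [0.3895 0.0212] shift -0.000381732152119882 -0.005509878110026157 0.000946932014184998
```

```bash
python3 -m inch '-0.014 0.018 0 0 0;-0.017 0.03 0 0 0;-0.019 0.042 0 0 0;-0.021 0.054 0 0 0;-0.022 0.066 0 0 0'; python3 -m inch '0 0.01 0 0 0;0.001 0.022 0 0 0;0.003 0.034 0 0 0;0.007 0.045 0 0 0;0.011 0.057 0 0 0'; python3 -c "
from h import *
im=arm.get_image('scene')[:,:,::-1]
cv2.imwrite('pics/d.png',im[120:360,120:440].repeat(2,0).repeat(2,1))
r=arm.place_of('scene','door_push')[:1];print(r)"; python3 path.py
```

```text
clock: 9.85
position: [0.4576, -0.0121, 0.2051]
ee_rot: [2.396, 2.032, 0.001]
force: [0.0, -0.2, -0.3]
width: 0.007
gripper_force: 0.2
clock: 10.35
position: [0.5155, -0.0101, 0.2046]
ee_rot: [-2.396, -2.032, 0.0]
force: [-0.7, 0.8, -0.0]
width: 0.005
gripper_force: 0.2
[{'point': [255.1, 307.2], 'conf': 0.76}]
yaw 1.4071651444067699 roll to locker 0.0017651444067698918
start [0.3895 0.0212] shift 0.0098749654121932 -0.13047410790023678 0.0018583503753352715
1.8 [-0.01   0.022]
1.7 [-0.014  0.033]
1.6 [-0.018  0.046]
1.5 [-0.02   0.057]
1.4 [-0.022  0.068]
1.3 [-0.022  0.079]
1.2 [-0.021  0.09 ]
1.1 [-0.019  0.102]
1.0 [-0.015  0.113]
0.9 [-0.011  0.125]
0.8 [-0.005  0.135]
0.7 [0.003 0.146]
0.6 [0.011 0.155]
0.5 [0.02  0.164]
0.4 [0.031 0.171]
0.3 [0.042 0.178]
0.2 [0.055 0.183]
0.1 [0.067 0.187]
-0.0 [0.081 0.189]
```

View pics/d.png

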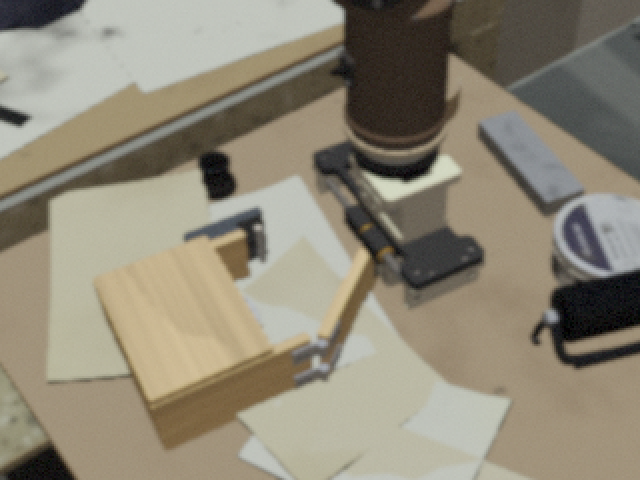

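The door is swinging with the fingers, now at about 0.85 rad, with its free edge near (258,365) in the crop. I keep following the arc.

```bash
python3 -m inch '0.007 0.01 0 0 0;0.013 0.016 0 0 0;0.021 0.025 0 0 0;0.03 0.034 0 0 0;0.041 0.041 0 0 0'; python3 -m inch '0.006 0.004 0 0 0;0.011 0.007 0 0 0;0.018 0.01 0 0 0;0.024 0.012 0 0 0;0.024 0.012 0 0 0';  python3 path.py |head -2
```

```text
clock: 10.95
position: [0.5628, 0.024, 0.2048]
ee_rot: [2.396, 2.031, 0.0]
force: [-0.1, -0.6, 0.3]
width: 0.01
gripper_force: 0.2
clock: 11.45
position: [0.5778, 0.0461, 0.2048]
ee_rot: [-2.395, -2.033, -0.001]
force: [-1.0, 0.0, 0.3]
width: 0.006
gripper_force: 0.0
yaw 1.407792602932122 roll to locker 0.0023926029321219566
start [0.3895 0.0212] shift -0.055128815159991115 -0.18184349748239043 0.001811392934436551
```

```bash
python3 -m inch '0.006 0.003 0 0 0;0.011 0.004 0 0 0;0.015 0.005 0 0 0;0.018 0.006 0 0 0;0.02 0.006 0 0 0'; python3 -m inch '0.002 0 0 0 0;0.004 0 0 0 0;0.004 0 0 0 0';python3 -m inch '0.002 0 0 0 0;0.003 0 0 0 0;0.003 0 0 0 0';  python3 path.py |head -2
```

```text
clock: 11.95
position: [0.5864, 0.0632, 0.2045]
ee_rot: [2.397, 2.031, -0.003]
force: [-1.2, -2.6, 1.4]
width: 0.002
gripper_force: 1.5
clock: 12.25
position: [0.5876, 0.0679, 0.2047]
ee_rot: [2.396, 2.032, 0.0]
force: [0.2, -2.0, 0.3]
width: 0.002
gripper_force: 0.7
clock: 12.55
position: [0.5878, 0.0687, 0.2047]
ee_rot: [2.397, 2.028, -0.004]
force: [-2.1, -8.1, 3.7]
width: 0.002
gripper_force: 4.2
yaw 1.4047290978710376 roll to locker -0.0006709021289623696
start [0.3895 0.0212] shift -0.07961531554152074 -0.18779281921014093 0.0017278267053119911
```

```bash
python3 -m inch '0.002 0 0 0 0;0.003 0 0 0 0;0.003 0 0 0 0';python3 -m inch '0.002 0 0 0 0;0.003 0 0 0 0;0.003 0 0 0 0'
```

```text
clock: 12.85
position: [0.588, 0.0694, 0.2047]
ee_rot: [2.397, 2.025, -0.009]
force: [-4.5, -15.4, 7.2]
width: 0.002
gripper_force: 8.1
clock: 13.15
position: [0.5883, 0.07, 0.2046]
ee_rot: [2.398, 2.022, -0.014]
force: [-6.8, -22.1, 12.7]
width: 0.002
gripper_force: 12.0
```

Pushing harder barely moves the finger, and its position corresponds to door angle about 0, so it may already be latched. I back off and look.

```bash
python3 -m inch '-0.01 0 0 0 0;-0.03 0 0 0 0;-0.06 0 0 0 0;-0.1 0 0 0 0;-0.14 0 -0.03 0 0'; python3 -m inch '-0.05 0.0 -0.05 0 0;-0.1 0 -0.1 0 0;-0.1 0 -0.1 0 0'; python3 - <<'E'
from h import *
ims=[]
for c in("scene","top"):
    im=arm.get_image(c)[:,:,::-1]
    for r in arm.place_of(c,"door_push")[:1]: print(c,r["conf"],at(c,r["point"],.035))
    for r in arm.place_of(c,"tin_mid")[:2]: print(c,r["conf"],r["point"],at(c,r["point"],.022))
    p=np.int32(proj(c,[.555,.09,.03])); ims.append(cv2.resize(im[p[1]-60:p[1]+60,p[0]-50:p[0]+50],(400,480),interpolation=2))
cv2.imwrite("pics/e.png",np.hstack(ims))
from path import loc,O,W
print("expected shut",loc(W,O,[-.014,-.039]), "ajar .08", loc(W,O,[-.014-.0092,-.039]))
E
```

```text
clock: 13.65
position: [0.5646, -0.062, 0.2322]
ee_rot: [-2.391, -2.031, 0.005]
force: [0.2, -0.4, 0.5]
width: 0.003
gripper_force: 0.0
clock: 13.95
position: [0.5494, -0.1618, 0.3369]
ee_rot: [2.396, 2.03, 0.002]
force: [0.8, 0.1, -0.2]
width: 0.005
gripper_force: 0.0
scene 0.79 [0.58626538 0.08236778 0.035     ]
top 0.63 [0.59314363 0.07548766 0.035     ]
top 0.68 [219.0, 232.3] [0.56974697 0.16484271 0.022     ]
top 0.34 [303.1, 418.7] [ 0.40755751 -0.20170568  0.022     ]
expected shut [0.59086277 0.07906997] ajar .08 [0.58934805 0.06999552]
```

View pics/e.png

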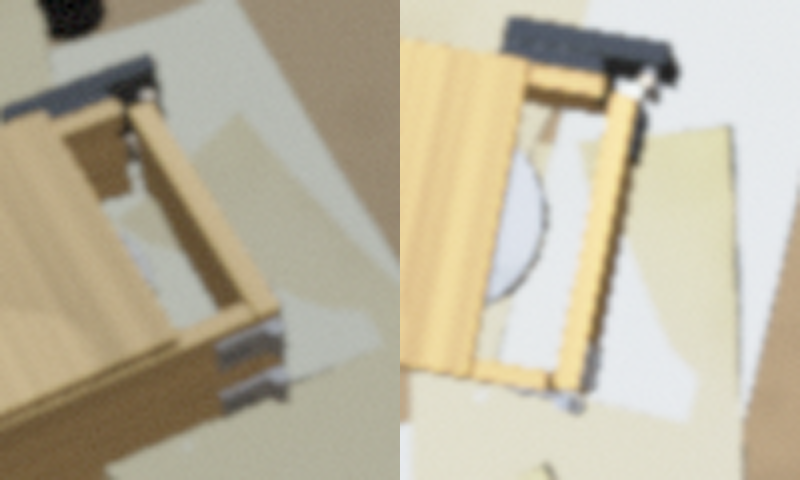

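```bash
python3 - <<'E'
from h import *
from path import loc,O,W
ims=[]
for c in("scene","top"):
    im=np.mean([arm.get_image(c) for _ in range(4)],0).astype(np.uint8)[:,:,::-1]
    p=np.int32(proj(c,[.60,.08,.05])); x0,y0=p[0]-33,p[1]-40
    v=cv2.resize(im[y0:y0+70,x0:x0+50],None,fx=8,fy=8,interpolation=cv2.INTER_CUBIC)
    for th,col in((.015,(0,200,0)),(.07,(0,0,255))):
        d=np.array([-np.sin(th),-np.cos(th)]); n=np.array([-np.cos(th),np.sin(th)]); h=np.array([-.008,.076])
        P=[proj(c,[*loc(W,O,h+r*d+s*n),.066]) for r,s in((.003,-.006),(.146,-.006),(.146,.006),(.003,.006))]
        cv2.polylines(v,[np.int32((np.array(P)-[x0,y0]+.5)*8)],True,col)
    ims.append(v)
    for q in("tongue","door"): print(c,q,[(r["conf"],np.round(r["point"])) for r in arm.place_of(c,q)[:1]])
cv2.imwrite("pics/f.png",np.hstack(ims))
E
```

```text
Traceback (most recent call last):
ValueError: it knows: big_tin, door_hinge, door_push, jar, locker, stone, strike_bar, tin_mid
```

```bash
python3 - <<'E'
from h import *
from path import loc,O,W
ims=[]
for c in("scene","top"):
    im=np.mean([arm.get_image(c) for _ in range(4)],0).astype(np.uint8)[:,:,::-1]
    p=np.int32(proj(c,[.60,.08,.05])); x0,y0=p[0]-33,p[1]-40
    v=cv2.resize(im[y0:y0+70,x0:x0+50],None,fx=8,fy=8,interpolation=cv2.INTER_CUBIC)
    for th,col in((.015,(0,200,0)),(.07,(0,0,255))):
        d=np.array([-np.sin(th),-np.cos(th)]); n=np.array([-np.cos(th),np.sin(th)]); h=np.array([-.008,.076])
        P=[proj(c,[*loc(W,O,h+r*d+s*n),.066]) for r,s in((.003,-.006),(.146,-.006),(.146,.006),(.003,.006))]
        cv2.polylines(v,[np.int32((np.array(P)-[x0,y0]+.5)*8)],True,col)
    ims.append(v)
cv2.imwrite("pics/f.png",np.hstack(ims))
E
```

```text
(no output)
```

View pics/f.png

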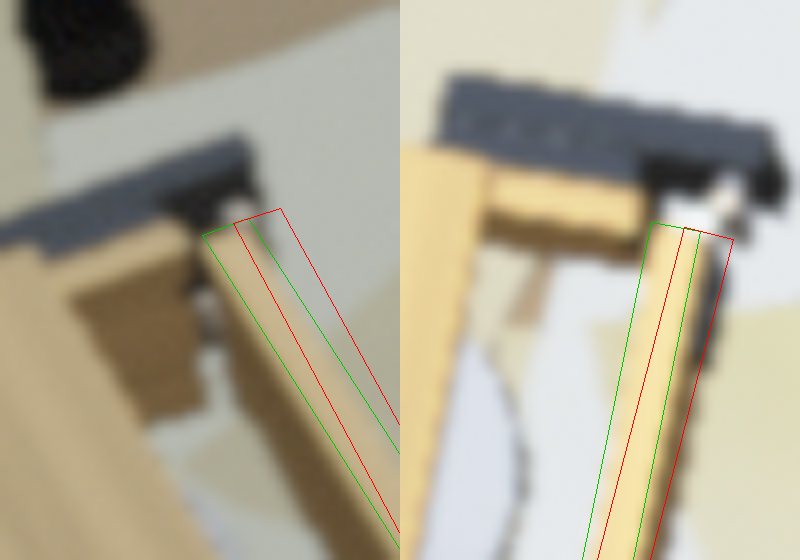

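In the overlay the door edge runs parallel to the shut line (θ ≈ 0.015, green) and well away from the ajar line (red). The tongue sits behind the strike bar, and `door_push` measures within about 2 mm of its shut position. The door also took 22 N against a hard stop without springing back. Handing in.

```bash
python3 -c "
from cell import arm
print(arm.sign_off())"
```

```text
the job is handed in; nothing more can be done
None
```

The smaller tin is upright in the locker, about 67 mm behind the doorway, the door is shut and by the pictures latched, and the job is handed in (no verdict was returned).

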